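# Lift a flat cover plate out of a wash tray with a lifter and lay it on a gear casing

### The arm

A 7-joint arm with a two-finger parallel gripper is mounted at the origin on the work surface. World frame = base frame: x ahead of the robot, y to its left, z up, the work surface at z = 0. Lengths are in m, angles in rad, forces in N, time in s.
With the tool pointing down it reaches from about 0.425 to 0.875 m from the base axis. Payload 4.7 kg.
Tool frame: the origin (TCP) lies between the finger pads; the fingertips stand ctrl.tip_extent ahead of it and the grasp point (between the pads) lies 6 mm ahead of it (ctrl.tip_extent is the distance from the TCP to the fingertips, in m); y points along the fingers, x is the direction in which the jaws open and shut, and the axes are right-handed (so a half turn about y gives the same grasp; the last joint's range is limited). The gripper opens to 85 mm and grips with 20 to 120 N. Pads are 22 mm wide; open, the fingers measure 114 mm over their backs; the gripper's body (76 mm by 85 mm) begins 54 mm behind the grasp point. The pads swing forward as they close: fully open they stand 13 mm farther back than shut.
Start: joints at [1.251, 0.321, -0.07, 1.45, 0.023, 1.371, -0.057], TCP at [0.213, -0.614, 0.225] pointing down, gripper open.
Joint ranges: [-2.86, 2.86], [-0.3, 2.09], [-1.38, 1.24], [0.06, 2.45], [-1.56, 4.7], [0.09, 2.05], [-2.69, 2.69]. Speed limits (rad/s): [2.57, 2.57, 3.14, 3.14, 3.14, 3.14, 3.14].

### API

Orientations are given as a 3x3 rotation matrix whose columns are the frame's x, y, z axes.
In Python, from workcell import ctrl gives the robot as it stands. The module is installed in compiled form; this text tells all that it offers.
- The arm moves only by the shell command python3 -m handwheel 'ROWS' [FORCE]. ROWS is JSON, a list of rows, each a list of 5 numbers: the opening, from 0 (shut) to 1 (fully open), then the shift along the tool's x, y, z in units of 25 cm (1.0 is 25 cm), then the turn about the tool's y in units of 30 degrees (1.0 is 30 degrees). A call has 1 to 10 rows; each row is the pose to reach, as a shift and turn from the pose commanded when the call began, along the tool's axes at that moment; what a row does not reach only later rows make up. A row lasts 1/8 s, in which the tool goes at most 62.5 mm and 10.7 degrees, less where a joint would pass 70% of its speed; a pose out of reach is approached as far as the arm can. A call with a number of a shift or a turn outside -1 to 1 is refused whole. A call with a gripper value outside its range is refused whole. The fingers move at their own pace and stop on an object; FORCE is the grip in N (left out, the last holds). Time passes only in rows, so rows that repeat a pose let the fingers close. It gives the time, the measured TCP pose, the force and the opening at its end, in the units of the state.
- ctrl.observe(): the state, without advancing time (a new reading comes with each control period).
- ctrl.capture(name): name is "side" or "top" or "wrist"; returns a dict with "pixels" (480x640x3 uint8, blue, green, red), "K" (3x3 intrinsics, pixels), "extrinsics" (4x4, takes a point from camera to world coordinates). Camera axes: x right, y up, looking along -z (the intrinsics and any distortion apply to the point x, -y, -z); pixel columns grow to the right and rows downward; lengths in m; the calibration is good to about 2 mm. A picture is of the moment at which its call begins. There is no depth.
- ctrl.hand_in(): hands the job in, once; it reports no verdict.
The state is a dict: "t": time; "q": joint angles; "joint_velocities": joint speeds; "joint_efforts": joint torques, N m; "tcp_pos": TCP position; "eef_rot": TCP orientation; "contact_force": force on the tool from outside, world axes, zero at the start; "moment": the same for the moment, N m; "grip_width": finger opening in m.
Only numpy, scipy, OpenCV 4.12 (cv2) and the standard library are available. Lean on these libraries where they do the work, as an engineer would, in place of code of your own. Each camera call takes 0.05 s, during which the arm holds its last target. There are 200 camera calls.

### The job

Slide the red-handled flat lifter under the aluminium cover plate in the wash tray and lift the plate out on the blade, without gripping it. Park the plate flat on the yellow stand by lowering the blade between the stand's two cheeks, draw the lifter out and lay it down flat on the bench. Then pick the plate up by its long edges with the fingers and lay it flat, centred and square, over the opening on the casing's raised flange, leaving the other things on the bench alone.

Things in the scene. Friction and masses are not known exactly. Their poses are not given: they have to be found in the camera images.
- plate_c (a point): Centre (half-way up) of the loose aluminium cover plate: 110 (own x) x 64 (own y) x 6 (z) mm, about 0.15 kg, the same turned end for end. Under its two short ends it is bevelled: the underside rises 3 mm over the last 6 mm. It lies flat on the tray floor, long axis roughly along the tray.
- tray: Fixed wash tray, blue walls, steel floor. Origin on the bench below it; x points to its closed end. Floor 4 mm thick, x -140 to +65 mm. Walls 18 mm high above the bench: end wall's inner face at x +65, side walls' inner faces at y +-38 from x -80 to the end. The -x end is open. Fingers do not fit beside the plate; pushed, the plate slides until it meets the end wall.
- lifter_grip (a point): Centre of the red handle of the loose flat lifter (0.22 kg), 64 (x) x 22 (y) x 34 mm, 37 mm above the blade's underside; x points forward along the blade. Blade flat, 28 mm wide, 1.5 thick, 35 mm behind to 131 ahead of this point. A 10 mm high lip across the blade, front face 31 mm ahead of this point, stops a plate pushed fully on, whose centre is then 86 mm ahead.
- lifter_edge (a point): Middle of the blade's front edge, on its underside; 131 mm ahead of the handle centre and 37 mm below it.
- lifter: The same lifter; origin on the blade's underside, straight below the handle centre; x forward along the blade, z up. It lies steadily on the bench on its blade.
- plate: The same plate; origin at the centre of its underside, x along its 110 mm length.
- stand: Fixed parking stand, origin on the bench under its centre. Two yellow upright cheeks along x, 80 mm long, 6 mm thick, tops 56 mm above the bench, 40 mm gap between (y -20 to +20), outer faces at y +-26; base plate 6 mm thick, 90 x 52 mm. Open at both x ends: the blade passes between the cheeks, the plate rests across them.
- stand_top (a point): Centre of the stand at the level of the cheeks' tops, 56 mm above the bench; same axes as the stand.
- casing: Fixed grey gear casing. Origin on the bench under its centre. Foot 150 (x) x 100 (y) x 22 mm; on it a raised aluminium flange, outer size 104 (x) x 54 (y) mm, top 58 mm above the bench, round a rectangular opening of 80 x 32 mm. The plate's long axis goes along the casing's x axis, either way round.
- flange (a point): Centre of the opening, level with the flange top, 58 mm above the bench; same axes as the casing.
- bearing: Steel bearing ring, 52 mm across, 16 mm high, bystander, origin under its centre.
- cup: Orange plastic cup, 64 mm across, 60 mm high, bystander, origin under its centre.
- bush: Short brass bush, 38 mm across, 24 mm high, bystander, origin under its centre.
Things that resemble listed ones, but are neither listed nor needed, are in the scene too. Leave any white look-alike of the stand alone. Of the things that look like the plate, take the one that is farthest from the robot's base at the start.

How it is judged:
On the way, in this order (a step that is already met when the one before it is completed fails the run):
1. the plate is carried clear of the tray on the lifter, not touched by the gripper (height (world z) of plate_c above 0.05 m and contact force between plate and lifter above 0.3 N and contact force between plate and the fingers below 0.1 N and contact force between plate and tray below 0.1 N), for 0.2 s.
2. the plate rests flat on the stand, free of the lifter, which lies flat on the bench, let go (contact force between plate and stand above 0.3 N and angle between each of plate, lifter's own z axis and vertical below 0.1 rad and z of plate in the frame of stand_top between -0.004 and 0.004 m and contact force between each of plate, the fingers and lifter below 0.1 N and contact force between plate and the fingers below 0.1 N and height (world z) of lifter below 0.006 m and linear speed of lifter below 0.03 m/s), for 0.2 s.
3. the plate is held in the fingers, lifted off the stand (contact force between plate and the fingers above 1 N and contact force between plate and stand below 0.1 N and contact force between plate and lifter below 0.1 N and height (world z) of plate_c above 0.07 m), for 0.1 s.
At the end, for the whole second after the job is handed in: The plate lies flat and at rest on the casing's flange, its centre within 8 mm of the opening's centre along each casing axis and its long axis within 0.12 rad (7 degrees) of the casing's, let go; the lifter lies flat and at rest on the bench (x of plate_c in the frame of flange between -0.008 and 0.008 m and y of plate_c in the frame of flange between -0.008 and 0.008 m and z of plate_c in the frame of flange between 0 and 0.006 m and angle between the x axis of plate and the x axis of casing, either way round below 0.12 rad and angle between plate's own z axis and vertical below 0.05 rad and linear speed of each of plate, lifter below 0.02 m/s and contact force between plate and the fingers below 0.1 N and height (world z) of lifter below 0.006 m and angle between lifter's own z axis and vertical below 0.1 rad); the robot touches nothing.
It fails at once if a bystander (bush, bearing, cup) is moved more than 20 mm (distance of any of bush, bearing, cup from where it was at the start of the episode above 0.02 m).
It also fails if it takes over 67 s, if anything falls off the work surface, if the arm or the gripper's body presses on something with over 40 N, if the wrist force passes 120 N, or if a joint passes its speed limit or range.

## Working session

There is one attempt and no reset: what is moved stays moved. The work goes in short steps, Python scripts to look and compute and a shell command to move; the robot and the scene stay as the last step left them, time stands still between calls to the robot, and variables do not carry over. Pictures are saved under pics/ and viewed, about 8 in all and at most 12, crops included, and the job is handed in when it is done.

```bash
mkdir -p pics; python3 - <<'E'
from workcell import ctrl
import cv2,numpy as np
s=ctrl.observe();print(s,ctrl.tip_extent)
for n in("top","side"):
    c=ctrl.capture(n);cv2.imwrite(f"pics/{n}0.png",c["pixels"]);print(n,c["K"],c["extrinsics"],[k for k in c])
E
```

```text
{'t': 0.0, 'q': array([ 1.25110547,  0.32182684, -0.07011389,  1.45168064,  0.02258354,
        1.37079991, -0.05688836]), 'joint_velocities': array([-0.00093334,  0.00128836, -0.00029837, -0.00133986,  0.00029918,
       -0.0022767 , -0.00133528]), 'joint_efforts': array([ 1.16657953e-03, -4.93577349e+01, -3.81320603e-01, -3.14338553e+01,
        1.30183896e-02,  1.13110902e-02,  1.67807553e-05]), 'tcp_pos': array([ 0.21275095, -0.61360814,  0.22341841]), 'eef_rot': array([[ 3.27689373e-01, -7.00631050e-04,  9.44785258e-01],
       [-9.44783555e-01,  1.79551726e-03,  3.27690114e-01],
       [-1.92596810e-03, -9.99998143e-01, -7.35727709e-05]]), 'contact_force': array([ 0.18123316, -0.50535942,  0.06202003]), 'moment': array([ 0.00546743,  0.03113972, -0.03810675]), 'grip_width': 0.0853695244087928} 0.025
top [[517.7690845    0.         314.12466356]
 [  0.         517.7690845  247.95838558]
 [  0.           0.           1.        ]] [[ 0.00976242  0.99707141 -0.07585056  0.52086432]
 [-0.99979102  0.00837023 -0.01865074  0.00184036]
 [-0.01796123  0.07601678  0.99694475  1.12231468]
 [ 0.          0.          0.          1.        ]] ['pixels', 'K', 'extrinsics']
side [[433.66321977   0.         314.35293902]
 [  0.         433.66321977 235.76316754]
 [  0.           0.           1.        ]] [[-0.80991656  0.36802648 -0.45671838  0.17637115]
 [-0.58619115 -0.53492132  0.60847278  0.56995025]
 [-0.0203743   0.76053645  0.6489755   0.658134  ]
 [ 0.          0.          0.          1.        ]] ['pixels', 'K', 'extrinsics']
```

View pics/top0.png

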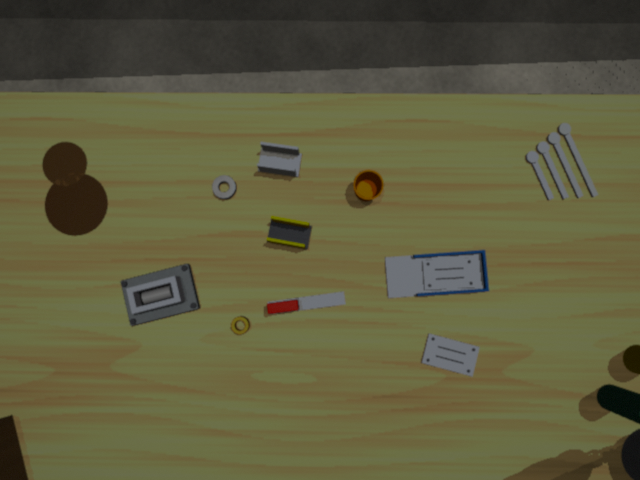

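View pics/side0.png

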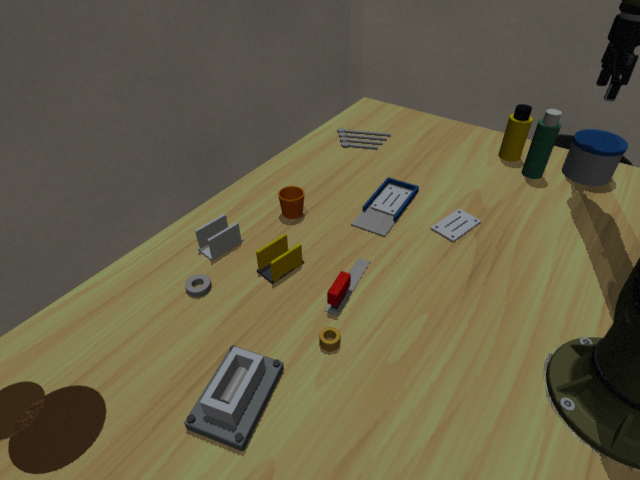

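The top view shows the red lifter handle at (283,307) with its blade to (344,298), and the tray plate at (453,271), which is farther from the base than the loose plate at (450,354). The yellow stand is at (289,233), the white look-alike at (280,160), the casing at (160,294), the bush at (240,325), the bearing at (224,187) and the cup at (368,185). The side view agrees.

```bash
cat > h.py <<'E'
from workcell import ctrl
import cv2,numpy as np
def cast(c,uv,z):
    uv=np.atleast_2d(uv).astype(float);K=c["K"];E=c["extrinsics"]
    d=np.c_[(uv[:,0]-K[0,2])/K[0,0],-(uv[:,1]-K[1,2])/K[1,1],-np.ones(len(uv))]@E[:3,:3].T
    o=E[:3,3];return (o+d*((z-o[2])/d[:,2])[:,None])
def rect(c,m,z):
    """min-area rect of biggest blob, in world mm on plane z: centre, size(long,short), angle of long axis (rad)"""
    cs,_=cv2.findContours(m.astype(np.uint8),cv2.RETR_EXTERNAL,cv2.CHAIN_APPROX_NONE)
    k=max(cs,key=cv2.contourArea)
    P=cast(c,k[:,0],z)[:,:2]
    (x,y),_,_=r=cv2.minAreaRect((P*1000).astype(np.float32));b=cv2.boxPoints(r)
    e=[b[1]-b[0],b[2]-b[1]];e.sort(key=np.linalg.norm)
    return np.r_[x,y].round(1),[round(float(np.linalg.norm(v)),1) for v in e[::-1]],round(float(np.arctan2(e[1][1],e[1][0])),3)
def win(c,u0,v0,u1,v1):
    m=np.zeros((480,640),bool);m[v0:v1,u0:u1]=1;return m
def state():
    s=ctrl.observe();R=s["eef_rot"];print("t",round(s["t"],2),"tcp",s["tcp_pos"].round(4),"x",R[:,0].round(3),"z",R[:,2].round(3),"F",s["contact_force"].round(1),"w",round(s["grip_width"],4),"q7",s["q"].round(2));return s
def to(x,y,z,yaw=None):
    """rows units: shift along tool xyz to reach world point with tool-x heading yaw (mod pi)"""
    s=state();R=s["eef_rot"];d=R.T@(np.array([x,y,z])-s["tcp_pos"])/0.25
    a=0
    if yaw is not None:
        a=-(yaw-np.arctan2(R[1,0],R[0,0]));a=(a+np.pi/2)%np.pi-np.pi/2
    print("shift",d.round(3),"turn",round(np.degrees(a)/30,3))
E
python3 - <<'E'
from h import *
c=ctrl.capture("top");p=c["pixels"];hsv=cv2.cvtColor(p,cv2.COLOR_BGR2HSV);H,S,V=[hsv[...,i].astype(int) for i in range(3)]
red=(S>150)&((H<8)|(H>172))&(V>60)&win(c,255,290,310,325);print("handle",rect(c,red,.054))
grey=(S<70)&(V>90)
print("blade",rect(c,grey&win(c,298,285,355,315),.002))
print("plate+floor",rect(c,grey&win(c,415,250,490,292),.008))
blue=(H>100)&(H<130)&(S>100)&win(c,380,240,495,305);print("walls",rect(c,blue,.018))
yel=(H>22)&(H<35)&(S>150)&(V>110)
for n,w in(("chA",(262,212,315,232)),("chB",(262,232,315,252))):print(n,rect(c,yel&win(c,*w),.056))
print("flange",rect(c,grey&win(c,125,272,184,315),.058))
print("foot",rect(c,(S<90)&win(c,110,255,210,335),.022))
im=np.hstack([cv2.resize(p[240:305,380:495],None,fx=3.4,fy=3.4,interpolation=2),cv2.resize(p[205:270,250:365],None,fx=3.4,fy=3.4,interpolation=2)])
im2=np.hstack([cv2.resize(p[260:330,255:370],None,fx=3.4,fy=3.4,interpolation=2),cv2.resize(p[260:330,110:225],None,fx=3.4,fy=3.4,interpolation=2)])
cv2.imwrite("pics/crop1.png",cv2.convertScaleAbs(np.vstack([im,im2]),alpha=1.4))
w=ctrl.capture("wrist");cv2.imwrite("pics/w0.png",w["pixels"]);print(w["K"],w["extrinsics"].round(3))
E
```

```text
handle (array([480.3,  86.1]), [63.3, 21.4], -1.419)
blade (array([493. ,   5.9]), [101.3, 30.5], -1.427)
plate+floor (array([ 554. , -263.1]), [143.1, 75.5], -1.506)
walls (array([ 554.9, -267.9]), [150.4, 86.7], -1.492)
chA (array([661.4,  74.5]), [76.3, 4.7], 1.398)
chB (array([607.9,  49. ]), [0.0, 0.0], 0.0)
flange (array([503.5, 353.2]), [104.8, 54.5], -1.308)
foot (array([493.9, 368.9]), [193.8, 110.6], -1.317)
[[424.43843479   0.         314.05925574]
 [  0.         424.43843479 237.56834872]
 [  0.           0.           1.        ]] [[ 0.328  0.9    0.286  0.286]
 [-0.945  0.313  0.098 -0.589]
 [-0.001 -0.303  0.953  0.373]
 [ 0.     0.     0.     1.   ]]
```

View pics/crop1.png

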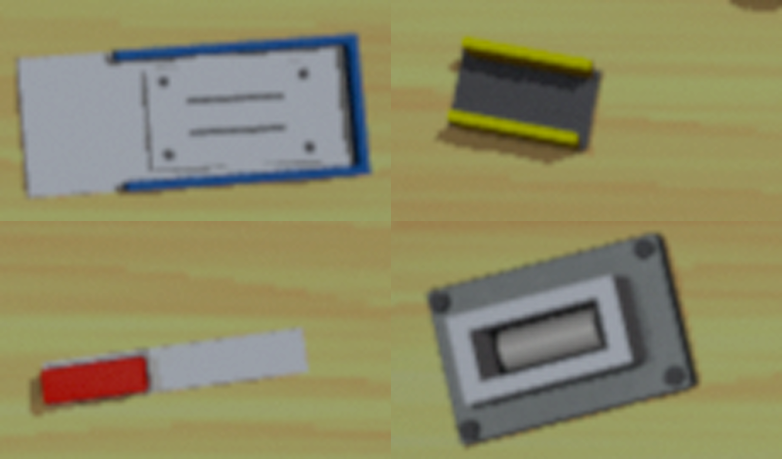

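The crops resolve the plate's four holes, the two yellow cheek tops, the flange and the blade. I'll turn those into world points and plan the lifter grasp.

```bash
python3 - <<'E'
from h import *
c=ctrl.capture("top")
f=lambda pts,u0,v0,ox,oy,z:cast(c,[((x-ox)/3.4+u0,(y-oy)/3.4+v0) for x,y in pts],z)[:,:2]*1000
ang=lambda d:round(float(np.arctan2(d[1],d[0])),3)
P=f([(163,82),(303,74),(168,155),(309,147)],380,240,0,0,.010);print("plate",P.mean(0).round(1),ang(P[1]-P[0]+P[3]-P[2]))
S=f([(464,44),(592,65),(450,118),(577,138)],250,205,391,0,.056);print("stand",S.mean(0).round(1),ang(S[1]-S[0]+S[3]-S[2]),S.round(0).tolist())
F=f([(18,58),(29,196)],380,240,0,0,.004);print("tray open end mid",F.mean(0).round(1))
O=f([(475,332),(598,300),(606,346),(482,381)],110,260,391,221,.058);print("opening",O.mean(0).round(1),ang(O[1]-O[0]+O[2]-O[3]))
B=f([(301,330),(306,372)],255,260,0,221,.0015);print("blade tip",B.mean(0).round(1))
print("bearing",cast(c,[(224,187)],.016).round(3),"bush",cast(c,[(240,325)],.024).round(3),"cup",cast(c,[(368,185)],.05).round(3))
to(.480,.086,.13,-1.42+np.pi/2)
E
```

```text
plate [ 552.8 -266.8] -1.504
stand [635.1  76. ] -1.723 [[664.0, 111.0], [651.0, 33.0], [618.0, 119.0], [607.0, 41.0]]
tray open end mid [ 544.  -134.5]
opening [502.1 350.8] -1.297
blade tip [498.1 -43.2]
bearing [[0.736 0.219 0.016]] bush [[0.44  0.177 0.024]] cup [[ 0.736 -0.09   0.05 ]]
t 0.25 tcp [ 0.2128 -0.6139  0.224 ] x [ 0.328 -0.945 -0.001] z [ 0.945  0.328 -0.   ] F [-0.2  0.3  0.4] w 0.0856 q7 [ 1.25  0.32 -0.07  1.45  0.02  1.37 -0.06]
shift [-2.295  0.378  1.927] turn -2.65
```

```bash
python3 - <<'E'
from h import *
c=ctrl.capture("side")
print(cast(c,[(513,158),(536,175),(590,178)],0).round(3))
E
```

```text
[[ 0.368 -0.657  0.   ]
 [ 0.289 -0.6    0.   ]
 [ 0.166 -0.665  0.   ]]
```

```bash
python3 -m handwheel '[[1,0,-0.25,0,0],[1,-0.24,-0.25,0.08,0],[1,-0.48,-0.25,0.16,-0.2],[1,-0.72,-0.25,0.28,-0.5],[1,-0.94,-0.25,0.45,-0.8],[1,-0.95,-0.25,0.65,-1],[1,-0.95,-0.25,0.8,-1],[1,-0.95,-0.25,0.8,-1]]'; python3 - <<'E'
from h import *
to(.480,.086,.13,-1.42+np.pi/2)
E
```

```text
t: 1.3
tcp_pos: [0.3267, -0.3222, 0.2872]
eef_rot: [[0.76, 0.001, 0.65], [-0.65, -0.0, 0.76], [0.001, -1.0, 0.0]]
contact_force: [-0.3, -0.5, -0.8]
grip_width: 0.0854
t 1.3 tcp [ 0.3267 -0.3222  0.2872] x [ 0.76  -0.65   0.001] z [0.65 0.76 0.  ] F [-0.3 -0.5 -0.8] w 0.0854 q7 [ 1.06 -0.1  -0.31  1.79 -0.03  1.45  0.05]
shift [-0.595  0.629  1.639] turn -1.639
```

```bash
python3 -m handwheel '[[1,-0.06,0,0.24,-0.3],[1,-0.15,0,0.48,-0.6],[1,-0.25,0,0.72,-0.9],[1,-0.35,0,0.95,-1],[1,-0.35,0,0.95,-1]]'; python3 - <<'E'
from h import *
to(.480,.086,.13,-1.42+np.pi/2)
E
```

```text
t: 1.92
tcp_pos: [0.414, -0.0837, 0.2875]
eef_rot: [[0.983, 0.001, 0.181], [-0.181, -0.001, 0.983], [0.001, -1.0, -0.001]]
contact_force: [0.4, -0.2, 0.4]
grip_width: 0.0859
t 1.93 tcp [ 0.414  -0.0837  0.2875] x [ 0.983 -0.181  0.001] z [ 0.181  0.983 -0.001] F [ 0.4 -0.2  0.4] w 0.0859 q7 [ 0.82 -0.21 -0.58  1.85 -0.11  1.46  0.08]
shift [0.136 0.63  0.716] turn -0.636
```

```bash
python3 -m handwheel '[[1,0.05,0,0.24,-0.2],[1,0.1,0.1,0.48,-0.5],[1,0.136,0.3,0.716,-0.636],[1,0.136,0.5,0.716,-0.636],[1,0.136,0.6,0.716,-0.636],[1,0.136,0.6,0.716,-0.636]]'; python3 - <<'E'
from h import *
to(.480,.086,.05,-1.42+np.pi/2)
c=ctrl.capture("wrist");cv2.imwrite("pics/w1.png",c["pixels"])
hsv=cv2.cvtColor(c["pixels"],cv2.COLOR_BGR2HSV);H,S,V=[hsv[...,i].astype(int) for i in range(3)]
red=(S>150)&((H<8)|(H>172))&(V>60)
print("handle",rect(c,red,.054))
E
```

```text
t: 2.68
tcp_pos: [0.4789, 0.0799, 0.1348]
eef_rot: [[0.99, -0.005, -0.141], [0.141, -0.0, 0.99], [-0.005, -1.0, 0.0]]
contact_force: [-0.2, 0.1, 0.6]
grip_width: 0.0854
t 2.67 tcp [0.4789 0.0799 0.1348] x [ 0.99   0.141 -0.005] z [-0.141  0.99   0.   ] F [-0.2  0.1  0.6] w 0.0854 q7 [ 0.61  0.1  -0.86  1.93  0.08  1.15 -0.14]
shift [0.01  0.339 0.023] turn -0.018
handle (array([482.3,  87.9]), [63.9, 21.5], -1.423)
```

View pics/w1.png

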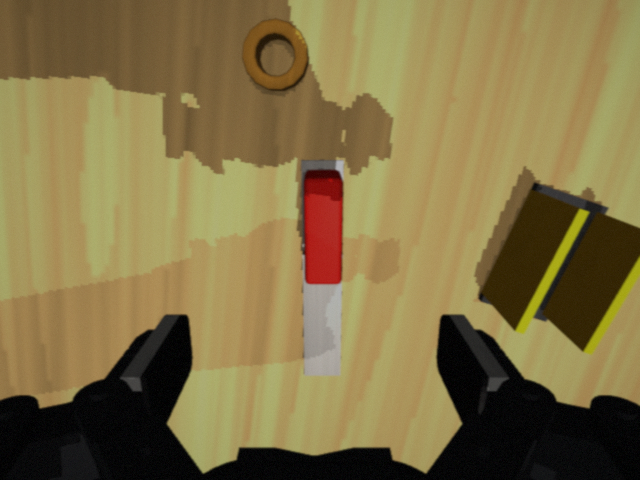

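The wrist view shows the handle centred at about (322,227) with the blade straight down the image, and the bush clear at (275,55). I'll descend over the handle and grip it.

```bash
python3 - <<'E'
from h import *
to(.4823,.0879,.045,-1.423+np.pi/2)
E
python3 -m handwheel '[[1,0.018,0,0.028,-0.02],[1,0.018,0.2,0.028,-0.02],[1,0.018,0.36,0.028,-0.02],[1,0.018,0.36,0.028,-0.02],[0,0.018,0.36,0.028,-0.02],[0,0.018,0.36,0.028,-0.02],[0,0.018,0.36,0.028,-0.02],[0,0.018,0.36,0.028,-0.02],[0,0.018,0.36,0.028,-0.02],[0,0.018,0.36,0.028,-0.02]]' 100
```

```text
t 2.73 tcp [0.4803 0.0803 0.1366] x [ 0.99   0.14  -0.002] z [-0.14  0.99 -0.  ] F [ 0.2 -0.4  0.7] w 0.0853 q7 [ 0.61  0.1  -0.86  1.93  0.08  1.15 -0.14]
shift [0.013 0.367 0.029] turn -0.013
t: 3.98
tcp_pos: [0.4846, 0.0895, 0.0491]
eef_rot: [[0.988, 0.001, -0.153], [0.153, -0.002, 0.988], [0.0, -1.0, -0.002]]
contact_force: [-4.9, -1.7, 16.2]
grip_width: 0.0002
```

```bash
python3 - <<'E'
from h import *
state()
a=ctrl.capture("wrist")["pixels"];b=ctrl.capture("side")["pixels"]
cv2.imwrite("pics/w2.png",np.hstack([cv2.resize(a,(400,300)),cv2.resize(b[200:380,230:470],(400,300))]))
E
```

```text
t 3.98 tcp [0.4846 0.0895 0.0491] x [0.988 0.153 0.   ] z [-0.153  0.988 -0.002] F [-4.9 -1.7 16.2] w 0.0002 q7 [ 0.54  0.25 -0.85  2.    0.23  0.98 -0.27]
```

View pics/w2.png

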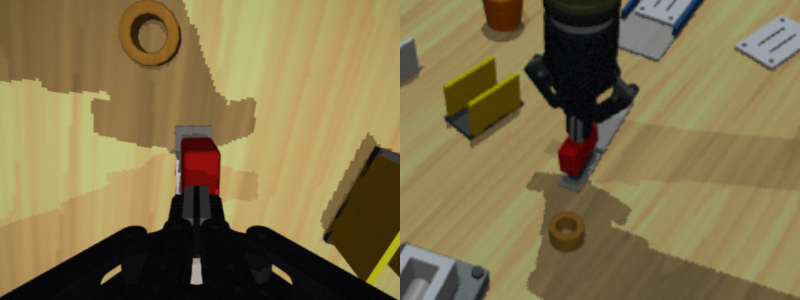

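```bash
python3 - <<'E'
import cv2,numpy as np
from h import *
a=ctrl.capture("wrist")["pixels"];b=ctrl.capture("side")["pixels"]
f=lambda i,s:cv2.convertScaleAbs(cv2.resize(i,s,interpolation=cv2.INTER_CUBIC),alpha=1.8)
cv2.imwrite("pics/w3.png",np.hstack([f(a[180:480,220:420],(400,600)),f(b[230:320,310:370],(400,600))]))
E
```

```text
(no output)
```

View pics/w3.png

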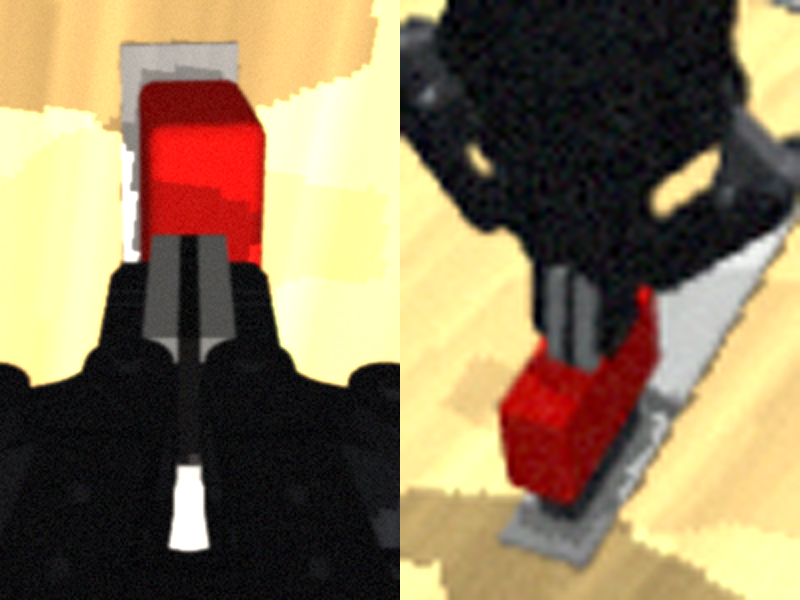

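```bash
python3 - <<'E'
from h import *
s=state();R=s["eef_rot"];T=s["tcp_pos"]
for n in("wrist","side"):
    c=ctrl.capture(n);E=c["extrinsics"];K=c["K"]
    for d in(-.03,0,.006,.025):
        p=E[:3,:3].T@(T+R[:,1]*d-E[:3,3]);print(n,d,(K[0,0]*p[0]/-p[2]+K[0,2]).round(1),(K[1,1]*-p[1]/-p[2]+K[1,2]).round(1))
    if n=="wrist":print(E[:3,3])
E
```

```text
t 4.17 tcp [0.4846 0.0896 0.0491] x [0.988 0.153 0.001] z [-0.153  0.988 -0.002] F [-4.5 -1.4 16.8] w 0.0001 q7 [ 0.54  0.25 -0.85  2.    0.23  0.98 -0.27]
wrist -0.03 313.6 351.3
wrist 0 313.7 308.5
wrist 0.006 313.8 301.7
wrist 0.025 313.8 282.7
[0.47299361 0.16559352 0.19878357]
side -0.03 337.8 273.3
side 0 337.6 284.3
side 0.006 337.5 286.5
side 0.025 337.4 293.2
```

```bash
python3 -m handwheel '[[0,0,-0.02,0,0],[0,0,-0.04,0,0],[0,0,-0.04,0,0],[0,0,-0.04,0,0]]' | tail -3;python3 - <<'E'
from h import *
s=state()
c=ctrl.capture("side");hsv=cv2.cvtColor(c["pixels"],cv2.COLOR_BGR2HSV);H,S,V=[hsv[...,i].astype(int) for i in range(3)]
red=(S>150)&((H<8)|(H>172))&(V>60)&win(c,300,230,400,340);v,u=np.nonzero(red);print(u.min(),u.max(),v.min(),v.max(),red.sum())
E
```

```text
eef_rot: [[0.988, -0.0, -0.153], [0.153, -0.0, 0.988], [-0.0, -1.0, -0.0]]
contact_force: [-0.8, -0.1, 0.4]
grip_width: -0.0
t 4.78 tcp [0.4838 0.0894 0.0568] x [ 0.988  0.153 -0.   ] z [-0.153  0.988 -0.   ] F [-0.8 -0.1  0.4] w -0.0 q7 [ 0.55  0.24 -0.85  2.    0.21  1.   -0.25]
328 349 273 305 377
```

```bash
python3 -m handwheel '[[0,0,-0.12,0,0],[0,0.24,-0.12,0,0],[0,0.24,0,0,0],[0,0.24,0.1,0,0],[0,0.24,0.1,0,0],[0,0.24,0.1,0,0]]' | sed -n '2p;4,9p'; python3 - <<'E'
from h import *
s=state();print(ctrl.tip_extent)
c=ctrl.capture("side");b=c["pixels"];a=ctrl.capture("wrist")["pixels"]
f=lambda i,s:cv2.convertScaleAbs(cv2.resize(i,s,interpolation=cv2.INTER_CUBIC),alpha=1.8)
cv2.imwrite("pics/w4.png",np.hstack([f(a[180:480,220:420],(400,600)),f(b[200:320,270:350],(400,600))]))
E
```

```text
tcp_pos: [0.5437, 0.099, 0.0327]
contact_force: [-0.6, -0.5, -0.1]
grip_width: 0.0002
t 5.58 tcp [0.5437 0.099  0.0327] x [0.988 0.153 0.001] z [-0.153  0.988  0.   ] F [-0.6 -0.5 -0.1] w 0.0002 q7 [ 0.46  0.41 -0.81  1.88  0.35  1.   -0.34]
0.025
```

View pics/w4.png

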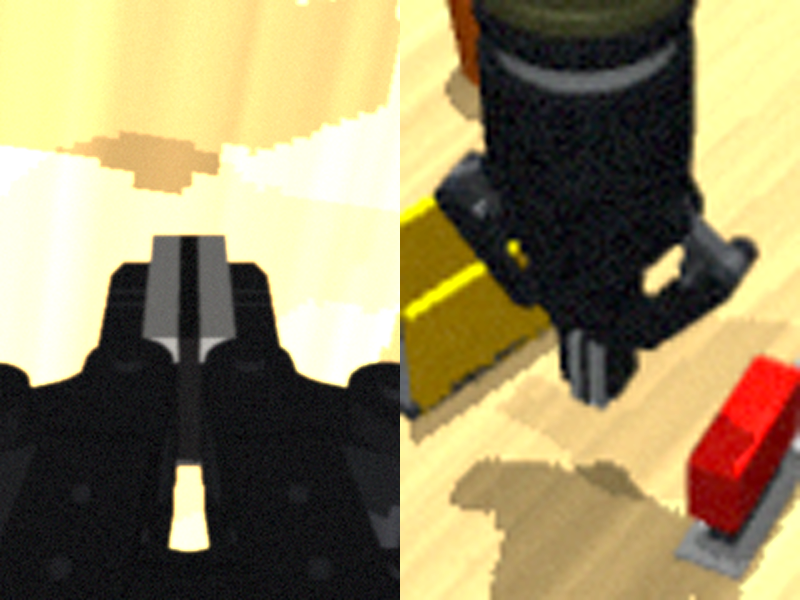

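```bash
python3 -m handwheel '[[0,0,0.02,0,0],[0,0,0.03,0,0],[0,0,0.03,0,0]]' | sed -n '2p;4,9p';python3 -m handwheel '[[0,0,0.02,0,0],[0,0,0.04,0,0],[0,0,0.04,0,0]]' | sed -n '2p;4,9p'; python3 - <<'E'
from h import *
s=state();R=s["eef_rot"];T=s["tcp_pos"]+[0,0,.0175]
c=ctrl.capture("side");E=c["extrinsics"];K=c["K"]
for d in(-.03,0,.025):
        p=E[:3,:3].T@(T+R[:,1]*d-E[:3,3]);print(d,(K[0,0]*p[0]/-p[2]+K[0,2]).round(1),(K[1,1]*-p[1]/-p[2]+K[1,2]).round(1))
E
```

```text
tcp_pos: [0.5431, 0.0986, 0.0243]
contact_force: [-1.1, -0.8, -0.1]
grip_width: 0.0002
tcp_pos: [0.5427, 0.0986, 0.0138]
contact_force: [-0.7, -0.4, -0.2]
grip_width: 0.0001
t 6.42 tcp [0.5427 0.0986 0.0138] x [ 0.988  0.153 -0.001] z [-0.153  0.988  0.   ] F [-0.7 -0.4 -0.2] w 0.0001 q7 [ 0.45  0.44 -0.79  1.89  0.37  0.97 -0.36]
-0.03 310.1 270.3
0 310.5 281.0
0.025 310.8 289.5
```

```bash
for i in 1 2; do python3 -m handwheel '[[0,0,0.012,0,0],[0,0,0.02,0,0],[0,0,0.02,0,0]]' | sed -n '2p;4,5p'; done; python3 -m handwheel '[[0,0,0.01,0,0],[0,0,0.014,0,0],[0,0,0.014,0,0]]' | sed -n '2p;4,9p'
```

```text
tcp_pos: [0.5431, 0.0987, 0.0093]
contact_force: [-0.2, -0.4, 0.7]
grip_width: -0.0001
tcp_pos: [0.5431, 0.0987, 0.0042]
contact_force: [0.7, -1.3, -0.1]
grip_width: -0.0003
tcp_pos: [0.5432, 0.0987, 0.0009]
contact_force: [-0.2, -0.1, 0.3]
grip_width: -0.0003
```

```bash
for i in 1 2; do python3 -m handwheel '[[0,0,0.006,0,0],[0,0,0.008,0,0],[0,0,0.008,0,0]]' | sed -n '2p;4,5p'; done
```

```text
tcp_pos: [0.5432, 0.0987, -0.0011]
contact_force: [-0.1, -0.2, 0.0]
grip_width: 0.0004
tcp_pos: [0.5432, 0.0988, -0.0031]
contact_force: [-0.2, 0.4, -0.6]
grip_width: -0.0002
```

```bash
for i in 1 2 3; do python3 -m handwheel '[[0,0,0.006,0,0],[0,0,0.008,0,0],[0,0,0.008,0,0]]' | sed -n '2p;4,4p'; done
```

```text
tcp_pos: [0.5432, 0.0987, -0.0051]
contact_force: [0.1, -0.2, -0.6]
tcp_pos: [0.5434, 0.0987, -0.0066]
contact_force: [-0.7, -0.4, 5.6]
tcp_pos: [0.5435, 0.0987, -0.0067]
contact_force: [-7.3, -1.5, 20.0]
```

The fingertips reach the bench at a reported TCP z of about -0.006. The real tips therefore sit about 6 mm above the reported TCP, not 25 mm below it, so I'll correct for that from here on.

```bash
python3 -m handwheel '[[1,0,-0.2,0,0],[1,0,-0.4,0,0],[1,-0.1,-0.48,0,0],[1,-0.24,-0.48,-0.02,0],[1,-0.24,-0.48,-0.02,0],[1,-0.24,-0.48,-0.02,0]]' | sed -n '2p;4,5p'; python3 - <<'E'
from h import *
c=ctrl.capture("wrist")
hsv=cv2.cvtColor(c["pixels"],cv2.COLOR_BGR2HSV);H,S,V=[hsv[...,i].astype(int) for i in range(3)]
red=(S>150)&((H<8)|(H>172))&(V>60)
(x,y),sz,a=rect(c,red,.054);print("handle",x,y,sz,a)
to(x/1000,y/1000,.016,a+np.pi/2)
E
```

```text
tcp_pos: [0.4854, 0.0844, 0.1111]
contact_force: [0.3, -0.1, -0.8]
grip_width: 0.0854
handle 482.0 88.7 [64.9, 21.2] -1.412
t 10.28 tcp [0.4855 0.0847 0.111 ] x [0.988 0.153 0.001] z [-0.153  0.988  0.   ] F [-1.6 -0.3 -0.1] w 0.0857 q7 [ 0.62  0.16 -0.9   1.95  0.14  1.1  -0.18]
shift [-0.012  0.38   0.018] turn -0.01
```

```bash
python3 -m handwheel '[[1,-0.012,0.1,0.018,0],[1,-0.012,0.25,0.018,-0.01],[1,-0.012,0.38,0.018,-0.01],[1,-0.012,0.38,0.018,-0.01],[1,-0.012,0.38,0.018,-0.01],[0,-0.012,0.38,0.018,-0.01],[0,-0.012,0.38,0.018,-0.01],[0,-0.012,0.38,0.018,-0.01],[0,-0.012,0.38,0.018,-0.01],[0,-0.012,0.38,0.018,-0.01]]' 110 | sed -n '1,5p';  python3 -m handwheel '[[0,0,0,0,0],[0,0,0,0,0],[0,0,0,0,0]]'
```

```text
t: 11.52
tcp_pos: [0.4816, 0.0885, 0.0166]
eef_rot: [[0.987, 0.001, -0.158], [0.158, -0.0, 0.987], [0.001, -1.0, -0.001]]
contact_force: [-1.1, -0.8, 5.7]
grip_width: 0.0208
t: 11.9
tcp_pos: [0.4816, 0.0885, 0.0166]
eef_rot: [[0.987, 0.001, -0.158], [0.158, -0.0, 0.987], [0.001, -1.0, -0.001]]
contact_force: [0.0, -0.2, 6.1]
grip_width: 0.0206
```

Gripped (width 20.6 mm). I'll lift and carry the lifter to the tray mouth.

```bash
python3 -m handwheel '[[0,0,-0.1,0,0],[0,0,-0.2,0,0],[0,0,-0.2,0,0]]' | sed -n '2p;4,5p'; python3 - <<'E'
from h import *
to(.5387,-.068,.05,.074)
E
```

```text
tcp_pos: [0.4822, 0.0886, 0.067]
contact_force: [0.4, -0.4, -2.8]
grip_width: 0.0204
t 12.28 tcp [0.4822 0.0886 0.067 ] x [0.987 0.158 0.003] z [-0.158  0.987 -0.001] F [ 0.4 -0.4 -2.8] w 0.0204 q7 [ 0.59  0.22 -0.9   2.    0.2   1.01 -0.24]
shift [ 0.124  0.069 -0.654] turn 0.162
```

```bash
python3 -m handwheel '[[0,0.03,0,-0.15,0.04],[0,0.06,0,-0.3,0.08],[0,0.1,0,-0.45,0.12],[0,0.12,0.03,-0.58,0.16],[0,0.124,0.07,-0.654,0.162],[0,0.124,0.07,-0.654,0.162],[0,0.124,0.07,-0.654,0.162]]' | sed -n '2p;4,5p'; python3 - <<'E'
from h import *
state()
c=ctrl.capture("top");p=c["pixels"]
a=cv2.resize(p[235:310,300:500],(800,300),interpolation=2)
b=cv2.resize(ctrl.capture("side")["pixels"][150:300,300:460],(320,300),interpolation=2)
w=cv2.resize(ctrl.capture("wrist")["pixels"],(400,300))
cv2.imwrite("pics/a1.png",cv2.convertScaleAbs(np.vstack([a,np.hstack([b,w,np.zeros((300,80,3),np.uint8)])]),alpha=1.4))
E
```

```text
tcp_pos: [0.5371, -0.066, 0.0483]
contact_force: [0.2, 0.2, -1.9]
grip_width: 0.0202
t 13.15 tcp [ 0.5371 -0.066   0.0483] x [ 0.997  0.076 -0.001] z [-0.076  0.997  0.001] F [ 0.2  0.2 -1.9] w 0.0202 q7 [ 0.74  0.35 -0.76  1.89  0.28  1.01 -0.07]
```

View pics/a1.png

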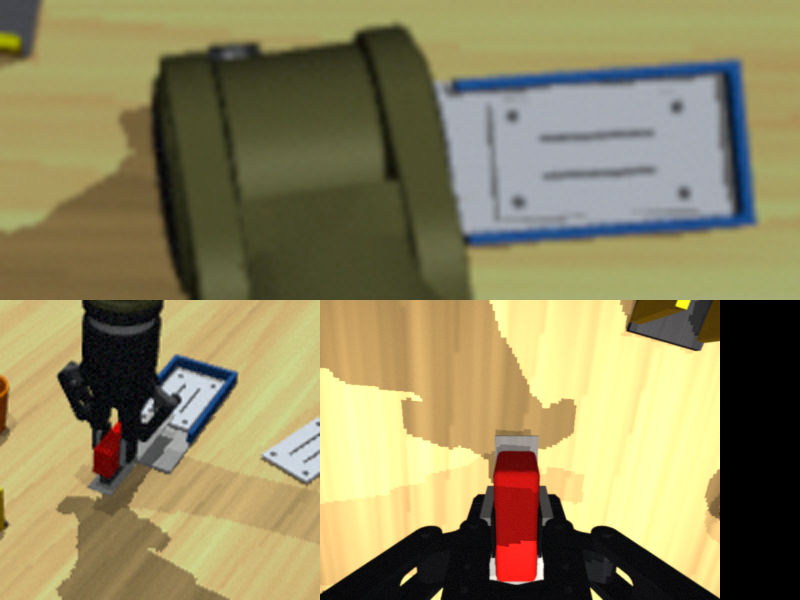

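The lifter is held straight and lined up with the tray (top view), and the plate is still in place. I'll lower the blade to the tray floor and feel for contact.

```bash
python3 -m handwheel '[[0,0.005,0.05,0,0],[0,0.005,0.09,0,0],[0,0.005,0.1,0,0],[0,0.005,0.1,0,0]]' | sed -n '2p;4,4p';python3 -m handwheel '[[0,0,0.006,0,0],[0,0,0.01,0,0],[0,0,0.01,0,0]]' | sed -n '2p;4,4p'
```

```text
tcp_pos: [0.5385, -0.0677, 0.0231]
contact_force: [0.6, 0.3, -1.9]
tcp_pos: [0.5388, -0.0679, 0.021]
contact_force: [-0.3, 0.9, -2.5]
```

```bash
python3 -m handwheel '[[0,0,0.004,0,0],[0,0,0.006,0,0],[0,0,0.006,0,0]]' | sed -n '2p;4,4p'; python3 -m handwheel '[[0,0,0.004,0,0],[0,0,0.006,0,0],[0,0,0.006,0,0]]' | sed -n '2p;3,4p'
```

```text
tcp_pos: [0.539, -0.0677, 0.0202]
contact_force: [-2.3, 0.7, 3.9]
tcp_pos: [0.5392, -0.0674, 0.0198]
eef_rot: [[0.997, 0.0, -0.074], [0.074, -0.001, 0.997], [0.0, -1.0, -0.001]]
contact_force: [-4.3, 1.9, 11.9]
```

```bash
python3 -m handwheel '[[0,0,-0.004,-0.04,0],[0,0,-0.004,-0.08,0],[0,0,-0.004,-0.12,0],[0,0,-0.004,-0.16,0],[0,0,-0.004,-0.2,0],[0,0,-0.004,-0.2,0]]' | sed -n '2p;4,5p'; python3 -m handwheel '[[0,0,0,-0.04,0],[0,0,0,-0.08,0],[0,0,0,-0.12,0],[0,0,0,-0.16,0],[0,0,0,-0.16,0]]' | sed -n '2p;4,5p'
```

```text
tcp_pos: [0.5448, -0.117, 0.0207]
contact_force: [1.3, 3.5, 6.9]
grip_width: 0.0201
tcp_pos: [0.5478, -0.1563, 0.0207]
contact_force: [-0.4, 4.2, 7.8]
grip_width: 0.0203
```

```bash
python3 -m handwheel '[[0,0,0,-0.04,0],[0,0,0,-0.08,0],[0,0,0,-0.11,0],[0,0,0,-0.14,0],[0,0,0,-0.14,0]]' | sed -n '2p;4,5p'; python3 -m handwheel '[[0,0,0,-0.01,0],[0,0,0,-0.02,0],[0,0,0,-0.03,0],[0,0,0,-0.03,0]]' | sed -n '2p;4,5p'
```

```text
tcp_pos: [0.5504, -0.1904, 0.0207]
contact_force: [-0.3, 5.4, 8.6]
grip_width: 0.0204
tcp_pos: [0.5506, -0.1944, 0.0207]
contact_force: [-2.0, 11.3, 11.3]
grip_width: 0.0208
```

The plate is against the lip and end wall (push force up to 11 N). I'll ease back slightly and lift.

```bash
python3 -m handwheel '[[0,0,0,0.016,0],[0,0,-0.03,0.02,0],[0,0,-0.08,0.02,0],[0,0,-0.14,0.02,0],[0,0,-0.2,0.02,0],[0,0,-0.26,0.02,0],[0,0,-0.28,0.02,0],[0,0,-0.28,0.02,0],[0,0,-0.28,0.02,0]]' | sed -n '2,5p'; python3 - <<'E'
from h import *
state()
c=ctrl.capture("top");p=c["pixels"]
a=cv2.resize(p[235:310,370:500],(520,300),interpolation=2)
b=cv2.resize(ctrl.capture("side")["pixels"][130:250,320:450],(325,300),interpolation=2)
cv2.imwrite("pics/a2.png",cv2.convertScaleAbs(np.hstack([a[:,:470],b]),alpha=1.4))
E
```

```text
tcp_pos: [0.5477, -0.1949, 0.0884]
eef_rot: [[0.997, -0.001, -0.074], [0.074, 0.0, 0.997], [-0.001, -1.0, 0.0]]
contact_force: [0.1, 0.2, -3.8]
grip_width: 0.0205
t 18.55 tcp [ 0.5477 -0.1949  0.0884] x [ 0.997  0.074 -0.001] z [-0.074  0.997  0.   ] F [ 0.1  0.2 -3.8] w 0.0205 q7 [ 0.9   0.37 -0.72  1.76  0.27  1.11  0.17]
```

View pics/a2.png

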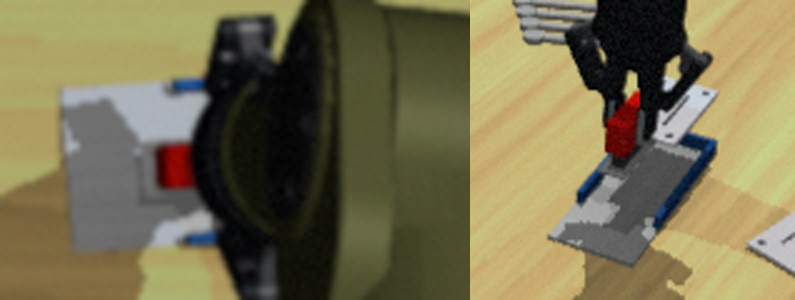

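The plate rides on the blade (weight reading is up about 1.6 N) and is clear of the tray. I'll refine the stand's pose from the first, unobstructed top image.

```bash
python3 - <<'E'
from h import *
c=ctrl.capture("top");p=cv2.imread("pics/top0.png");hsv=cv2.cvtColor(p,cv2.COLOR_BGR2HSV);H,S,V=[hsv[...,i].astype(int) for i in range(3)]
yel=(H>22)&(H<35)&(S>200)&(V>80)&win(c,262,212,315,252)
print(yel.sum())
n,l,st,_=cv2.connectedComponentsWithStats(yel.astype(np.uint8))
cs=[]
for i in range(1,n):
    if st[i,4]>30:
        r=rect(c,l==i,.056);print(st[i],r);cs.append(r[0])
print(np.mean(cs,0))
to(.65,.162,.0884,-1.73+np.pi/2)
E
```

```text
215
[271 216  38   9 104] (array([659.4,  73.6]), [78.8, 5.5], 1.392)
[267 238  38   9 111] (array([614.2,  81.3]), [78.1, 6.1], 1.399)
[636.8   77.45]
t 18.7 tcp [ 0.5479 -0.1948  0.0884] x [ 0.997  0.074 -0.001] z [-0.074  0.997  0.001] F [ 0.5 -0.  -3.5] w 0.0208 q7 [ 0.9   0.37 -0.72  1.76  0.27  1.11  0.17]
shift [0.513 0.    1.393] turn 0.446
```

```bash
python3 -m handwheel '[[0,0.01,-0.01,0.03,0.01],[0,0.03,-0.02,0.09,0.04],[0,0.06,-0.02,0.17,0.08],[0,0.09,-0.02,0.26,0.13],[0,0.13,-0.02,0.36,0.18],[0,0.165,-0.02,0.46,0.22],[0,0.2,-0.02,0.56,0.26],[0,0.235,-0.02,0.65,0.3],[0,0.255,-0.02,0.71,0.33],[0,0.26,-0.02,0.73,0.34]]' | sed -n '2p;4,5p'; python3 - <<'E'
from h import *
to(.6515,.1619,.0934,-.175)
E
```

```text
tcp_pos: [0.5997, -0.0059, 0.0942]
contact_force: [-0.2, -0.1, -2.9]
grip_width: 0.0201
t 19.95 tcp [ 0.5997 -0.0059  0.0942] x [ 0.995 -0.101  0.   ] z [0.101 0.995 0.001] F [-0.2 -0.1 -2.9] w 0.0201 q7 [ 0.58  0.41 -0.75  1.71  0.3   1.14 -0.36]
shift [0.138 0.004 0.689] turn 0.141
```

```bash
python3 -m handwheel '[[0,0.01,0,0.04,0.01],[0,0.025,0,0.11,0.03],[0,0.045,0,0.2,0.05],[0,0.065,0,0.3,0.08],[0,0.085,0,0.4,0.1],[0,0.105,0,0.5,0.12],[0,0.12,0,0.59,0.135],[0,0.132,0,0.65,0.14],[0,0.138,0,0.689,0.14],[0,0.138,0,0.689,0.14]]' | sed -n '2p;4,5p'; python3 - <<'E'
from h import *
to(.6515,.1619,.0934,-.175)
c=ctrl.capture("top");p=c["pixels"]
a=cv2.resize(p[190:265,240:345],(420,300),interpolation=2)
b=cv2.resize(ctrl.capture("side")["pixels"][180:300,215:365],(375,300),interpolation=2)
cv2.imwrite("pics/a3.png",cv2.convertScaleAbs(np.hstack([a,b]),alpha=1.5))
E
```

```text
tcp_pos: [0.6517, 0.16, 0.0939]
contact_force: [-0.3, -0.6, -3.9]
grip_width: 0.0205
t 21.2 tcp [0.6517 0.16   0.0939] x [ 0.984 -0.176 -0.   ] z [0.176 0.984 0.   ] F [-0.3 -0.6 -3.9] w 0.0205 q7 [ 0.25  0.56 -0.73  1.52  0.39  1.21 -0.72]
shift [-0.002  0.002  0.007] turn -0.003
```

View pics/a3.png

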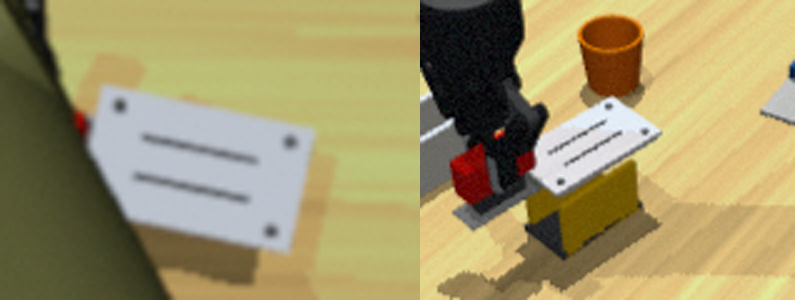

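The plate sits level above the yellow stand, with the blade lined up between the cheeks. I'll check the offset and lower it.

```bash
python3 - <<'E'
from h import *
c=ctrl.capture("top");print(cast(c,[(289,233)],.087))
E
python3 -m handwheel '[[0,0,0.02,0.006,0],[0,0,0.05,0.006,0],[0,0,0.075,0.006,0],[0,0,0.095,0.006,0],[0,0,0.11,0.006,0],[0,0,0.126,0.006,0],[0,0,0.126,0.006,0],[0,0,0.126,0.006,0]]' | sed -n '2p;4,5p'
```

```text
[[0.62939028 0.07205803 0.087     ]]
tcp_pos: [0.6522, 0.1611, 0.0627]
contact_force: [-0.6, 0.6, -2.2]
grip_width: 0.0207
```

```bash
python3 -m handwheel '[[0,0,0,0.03,0],[0,0,0,0.08,0],[0,0,0,0.15,0],[0,0,0,0.22,0],[0,0,0,0.29,0],[0,0,0,0.36,0],[0,0,0,0.43,0],[0,0,0,0.5,0],[0,0,0,0.52,0],[0,0,0,0.52,0]]' | sed -n '2p;4,5p'; python3 - <<'E'
from h import *
s=to(.482,.0887,.063,.158)
c=ctrl.capture("top");p=c["pixels"];cv2.imwrite("pics/t5.png",p)
E
```

```text
tcp_pos: [0.6748, 0.2893, 0.0623]
contact_force: [-0.5, 1.0, -2.6]
grip_width: 0.0205
t 23.6 tcp [0.6748 0.2893 0.0623] x [ 0.984 -0.176 -0.   ] z [ 0.176  0.984 -0.   ] F [-0.5  1.  -2.6] w 0.0205 q7 [ 0.01  0.71 -0.7   1.36  0.46  1.23 -0.89]
shift [-0.618 -0.002 -0.925] turn -0.639
```

```bash
python3 -m handwheel '[[0,0,-0.1,0,0],[0,-0.04,-0.2,0,-0.05],[0,-0.18,-0.2,-0.1,-0.15],[0,-0.32,-0.2,-0.27,-0.3],[0,-0.46,-0.2,-0.45,-0.45],[0,-0.56,-0.2,-0.63,-0.58],[0,-0.618,-0.2,-0.8,-0.639],[0,-0.618,-0.2,-0.92,-0.639],[0,-0.618,-0.2,-0.925,-0.639],[0,-0.618,-0.2,-0.925,-0.639]]' | sed -n '2p;4,5p'; python3 - <<'E'
from h import *
to(.482,.0887,.0166,.158)
E
```

```text
tcp_pos: [0.4822, 0.0892, 0.1132]
contact_force: [0.0, -0.2, -1.8]
grip_width: 0.0207
t 24.9 tcp [0.4822 0.0892 0.1132] x [0.988 0.157 0.001] z [-0.157  0.988 -0.001] F [ 0.  -0.2 -1.8] w 0.0207 q7 [ 0.62  0.15 -0.9   1.95  0.13  1.1  -0.18]
shift [-0.002  0.386 -0.002] turn -0.0
```

```bash
python3 -m handwheel '[[0,0,0.1,0,0],[0,0,0.2,0,0],[0,0,0.28,0,0],[0,0,0.34,0,0],[0,0,0.365,0,0],[0,0,0.375,0,0],[0,0,0.38,0,0],[0,0,0.383,0,0],[0,0,0.383,0,0]]' | sed -n '2p;4,5p'
```

```text
tcp_pos: [0.4823, 0.0885, 0.017]
contact_force: [0.8, -0.4, -1.8]
grip_width: 0.0204
```

```bash
python3 -m handwheel '[[0,0,0.004,0,0],[0,0,0.004,0,0],[1,0,0.004,0,0],[1,0,0.004,0,0],[1,0,0.004,0,0],[1,0,0.004,0,0],[1,0,-0.1,0,0],[1,0,-0.3,0,0],[1,0,-0.48,0,0],[1,0,-0.48,0,0]]' | sed -n '2p;4,5p'; python3 - <<'E'
from h import *
c=ctrl.capture("top");p=c["pixels"]
hsv=cv2.cvtColor(p,cv2.COLOR_BGR2HSV);H,S,V=[hsv[...,i].astype(int) for i in range(3)]
print("plate",rect(c,(S<70)&(V>90)&win(c,255,200,330,262),.062))
w=ctrl.capture("wrist");hsv=cv2.cvtColor(w["pixels"],cv2.COLOR_BGR2HSV);H,S,V=[hsv[...,i].astype(int) for i in range(3)]
print("handle",rect(w,(S>150)&((H<8)|(H>172))&(V>60),.054))
a=cv2.resize(p[180:330,230:350],(360,450),interpolation=2)
b=cv2.resize(ctrl.capture("side")["pixels"][200:340,230:400],(425,450),interpolation=2)
cv2.imwrite("pics/a4.png",cv2.convertScaleAbs(np.hstack([a,b]),alpha=1.4))
E
```

```text
tcp_pos: [0.4847, 0.0891, 0.1402]
contact_force: [0.9, -1.2, -0.4]
grip_width: 0.0855
plate (array([632.3,  74.4]), [112.3, 66.0], 1.365)
handle (array([482.2,  88.3]), [64.1, 21.2], -1.405)
```

View pics/a4.png

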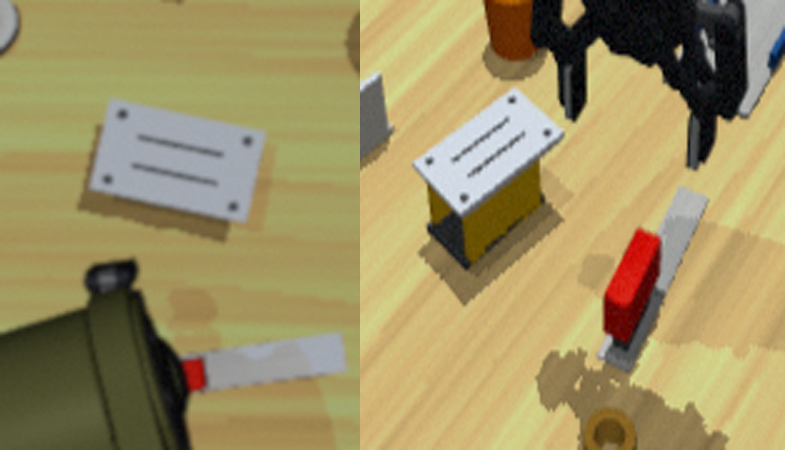

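The plate lies flat on the stand and the lifter lies flat on the bench, released. I'll hover over the plate and measure it from close by.

```bash
python3 - <<'E'
from h import *
to(.6323,.0744,.115,1.365-np.pi/2)
E
python3 -m handwheel '[[1,0.1,0,0,0.1],[1,0.28,0,-0.04,0.3],[1,0.46,0.03,-0.09,0.5],[1,0.57,0.08,-0.15,0.69],[1,0.57,0.1,-0.15,0.69],[1,0.57,0.1,-0.15,0.69],[1,0.57,0.1,-0.15,0.69]]' | sed -n '2p;4,5p'; python3 - <<'E'
from h import *
w=ctrl.capture("wrist");cv2.imwrite("pics/w6.png",w["pixels"]);hsv=cv2.cvtColor(w["pixels"],cv2.COLOR_BGR2HSV);H,S,V=[hsv[...,i].astype(int) for i in range(3)]
r=rect(w,(S<60)&(V>110),.062);print("plate",r)
to(r[0][0]/1000,r[0][1]/1000,.030,r[2]-np.pi/2)
E
```

```text
t 27.43 tcp [0.4814 0.0883 0.1359] x [ 0.988  0.157 -0.001] z [-0.157  0.988 -0.   ] F [-0.   0.2 -0.3] w 0.0856 q7 [ 0.64  0.12 -0.92  1.93  0.1   1.15 -0.16]
shift [ 0.588  0.083 -0.149] turn 0.693
tcp_pos: [0.6277, 0.0747, 0.1117]
contact_force: [-0.3, 0.9, 0.1]
grip_width: 0.0852
plate (array([633.2,  74.4]), [110.6, 64.7], 1.366)
t 28.35 tcp [0.628  0.0745 0.1121] x [ 0.98  -0.201  0.   ] z [ 0.201  0.98  -0.   ] F [-0. -0.  0.] w 0.0855 q7 [ 0.44  0.47 -0.78  1.61  0.35  1.2  -0.61]
shift [0.02  0.329 0.004] turn 0.005
```

```bash
python3 -m handwheel '[[1,0.02,0.08,0.004,0.005],[1,0.02,0.18,0.004,0.005],[1,0.02,0.26,0.004,0.005],[1,0.02,0.315,0.004,0.005],[1,0.02,0.325,0.004,0.005],[1,0.02,0.325,0.004,0.005],[0.5,0.02,0.325,0.004,0.005],[0.5,0.02,0.325,0.004,0.005],[0.5,0.02,0.325,0.004,0.005],[0.5,0.02,0.325,0.004,0.005]]' 60 | sed -n '2p;4,5p'; python3 -m handwheel '[[0.2,0,0,0,0],[0.2,0,0,0,0],[0.2,0,0,0,0],[0.2,0,-0.05,0,0],[0.2,0,-0.14,0,0],[0.2,0,-0.24,0,0],[0.2,0,-0.24,0,0]]' | sed -n '2p;4,5p'
```

```text
tcp_pos: [0.6348, 0.0741, 0.0319]
contact_force: [-1.1, -0.2, 6.6]
grip_width: 0.0627
tcp_pos: [0.6358, 0.0744, 0.0938]
contact_force: [0.6, 0.6, -1.1]
grip_width: 0.0626
```

The plate is held (width 62.6 mm) and lifted off the stand. Next is the casing.

```bash
python3 - <<'E'
from h import *
to(.5035,.3525,.0938,.266)
E
```

```text
t 30.48 tcp [0.6358 0.0744 0.0938] x [ 0.979 -0.205  0.005] z [0.205 0.979 0.001] F [ 0.6  0.6 -1.1] w 0.0626 q7 [ 0.43  0.5  -0.77  1.61  0.37  1.17 -0.62]
shift [-0.746 -0.003  0.98 ] turn -0.903
```

```bash
python3 -m handwheel '[[0.2,-0.03,-0.02,0.04,-0.05],[0.2,-0.11,-0.04,0.14,-0.15],[0.2,-0.2,-0.04,0.27,-0.27],[0.2,-0.31,-0.04,0.41,-0.4],[0.2,-0.42,-0.04,0.55,-0.53],[0.2,-0.53,-0.04,0.69,-0.66],[0.2,-0.63,-0.04,0.82,-0.78],[0.2,-0.7,-0.04,0.92,-0.86],[0.2,-0.746,-0.04,0.98,-0.9],[0.2,-0.746,-0.04,0.98,-0.9]]' | sed -n '2p;4,5p'; python3 - <<'E'
from h import *
to(.5035,.3525,.034,.266)
c=ctrl.capture("side");p=cv2.imread("pics/side0.png");hsv=cv2.cvtColor(p,cv2.COLOR_BGR2HSV);H,S,V=[hsv[...,i].astype(int) for i in range(3)]
# cross-check flange top from the side view by brightness
m=(S<60)&(V>150)&win(c,190,340,290,440);print(m.sum(),rect(c,m,.058))
E
```

```text
tcp_pos: [0.4992, 0.3541, 0.1004]
contact_force: [-0.1, 0.3, -2.1]
grip_width: 0.0627
t 31.73 tcp [0.4992 0.3541 0.1004] x [ 0.964  0.266 -0.001] z [-0.266  0.964  0.001] F [-0.1  0.3 -2.1] w 0.0627 q7 [ 0.07  0.5  -0.94  1.67  0.43  1.19 -0.7 ]
shift [ 0.015  0.266 -0.011] turn 0.007Traceback (most recent call last):
  File "<stdin>", line 5, in <module>
  File "h.py", line 10, in rect
    k=max(cs,key=cv2.contourArea)
ValueError: max() iterable argument is empty
```

```bash
python3 - <<'E'
from h import *
c=ctrl.capture("side");p=cv2.imread("pics/side0.png");hsv=cv2.cvtColor(p,cv2.COLOR_BGR2HSV);H,S,V=[hsv[...,i].astype(int) for i in range(3)]
w=win(c,195,342,275,425)&(S<60);print(np.percentile(V[w],[25,50,75,90,97]))
for t in(125,135):
    m=w&(V>t)
    if m.any():print(t,m.sum(),rect(c,m,.058))
E
python3 -m handwheel '[[0.2,0.015,0.05,-0.011,0.007],[0.2,0.015,0.13,-0.011,0.007],[0.2,0.015,0.2,-0.011,0.007],[0.2,0.015,0.24,-0.011,0.007],[0.2,0.015,0.24,-0.011,0.007]]' | sed -n '2p;4,5p'
```

```text
[ 54.  89. 124. 146. 147.]
125 1141 (array([505.1, 353.2]), [103.4, 53.2], -1.305)
135 1005 (array([504.8, 353.4]), [102.0, 52.8], -1.305)
tcp_pos: [0.5051, 0.3498, 0.0392]
contact_force: [0.7, 0.1, -0.9]
grip_width: 0.0626
```

```bash
python3 -m handwheel '[[0.2,0,0,0.013,0],[0.2,0,0.01,0.013,0],[0.2,0,0.016,0.013,0],[0.2,0,0.02,0.013,0],[0.2,0,0.02,0.013,0]]' | sed -n '2p;4,5p';python3 -m handwheel '[[0.2,0,0.004,0,0],[0.2,0,0.008,0,0],[0.2,0,0.008,0,0]]' | sed -n '2p;4,5p'
```

```text
tcp_pos: [0.505, 0.3532, 0.0354]
contact_force: [0.9, 0.4, -1.2]
grip_width: 0.0627
tcp_pos: [0.5051, 0.3534, 0.0339]
contact_force: [-2.0, -1.6, 4.7]
grip_width: 0.0625
```

Contact is felt at 4.7 N. I'll release, rise and check.

```bash
python3 -m handwheel '[[0.4,0,0,0,0],[0.8,0,0,0,0],[1,0,0,0,0],[1,0,0,0,0],[1,0,0,0,0],[1,0,-0.05,0,0],[1,0,-0.2,0,0],[1,0,-0.4,0,0],[1,0,-0.6,0,0],[1,0,-0.6,0,0]]' | sed -n '2p;4,5p'; python3 - <<'E'
from h import *
w=ctrl.capture("wrist");hsv=cv2.cvtColor(w["pixels"],cv2.COLOR_BGR2HSV);H,S,V=[hsv[...,i].astype(int) for i in range(3)]
print("plate wrist",rect(w,(S<60)&(V>115),.064))
s=ctrl.capture("side");hsv=cv2.cvtColor(s["pixels"],cv2.COLOR_BGR2HSV);H,S,V=[hsv[...,i].astype(int) for i in range(3)]
print("plate side",rect(s,(S<60)&(V>115)&win(s,190,330,290,440),.064))
t=ctrl.capture("top")
a=cv2.resize(w["pixels"],(400,300));b=cv2.resize(s["pixels"][310:460,180:380],(400,300),interpolation=2);d=cv2.resize(s["pixels"],(400,300));e=cv2.resize(t["pixels"],(400,300))
cv2.imwrite("pics/a5.png",cv2.convertScaleAbs(np.vstack([np.hstack([a,b]),np.hstack([d,e])]),alpha=1.3))
E
```

```text
tcp_pos: [0.5067, 0.3559, 0.1891]
contact_force: [0.7, -0.1, -0.5]
grip_width: 0.0851
plate wrist (array([505.1, 353.4]), [109.7, 66.6], -1.313)
plate side (array([507.2, 349.8]), [101.1, 64.5], -1.305)
```

View pics/a5.png

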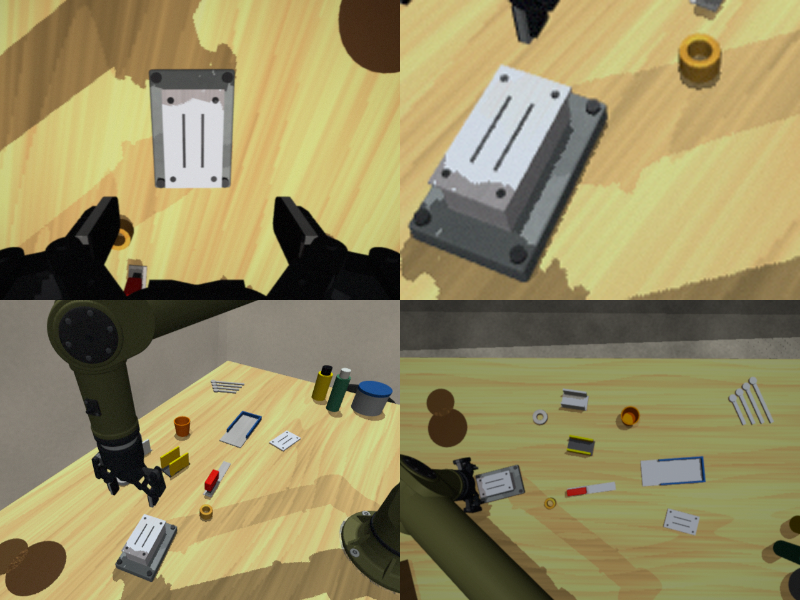

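The picture shows the plate flat and square on the casing, and the lifter flat on the bench. The plate's measured centre is (505.1, 353.4) mm against the flange at about (504, 353). The bystanders look unmoved and the gripper is clear, so I'm handing in.

```bash
python3 -c "
from h import *
state();print(ctrl.hand_in())"
```

```text
t 34.85 tcp [0.5047 0.353  0.1831] x [ 0.966  0.258 -0.001] z [-0.258  0.966 -0.001] F [ 0.5  0.1 -0.8] w 0.0851 q7 [ 0.1   0.43 -0.98  1.57  0.37  1.33 -0.66]
the job is handed in; nothing more can be done
None
```

I slid the lifter under the tray plate, carried the plate out on the blade and parked it on the yellow stand. I then laid the lifter flat on the bench where it had been and placed the plate on the casing flange with the fingers. The job was handed in at t ≈ 34.9 s; no verdict was reported.

**Last checks:**
- **Plate on flange:** the wrist camera puts its centre at (505.1, 353.4) mm, heading -1.313 rad. The flange measured about (504, 353) mm, heading -1.305 rad, so it is about 1 mm and 0.01 rad off.
- **Lifter and bystanders:** after I released the lifter, its handle was within about 1 mm of where I gripped it. The bystanders look unmoved in the final picture, but I did not re-measure them. The gripper is clear of everything.

**What disagreed or failed:**
- **First grasp missed:** the fingers shut on top of the handle with about 16 N. A touch on the bench showed the fingertips about 6 mm above the reported TCP instead of 25 mm below it. I corrected every later height for this.
- **Side-view check is less certain:** it puts the plate centre at (507.2, 349.8) mm, but its mask was cut short by a shadow (101 mm seen of 110), so I trusted the wrist view.
- **Parking offset:** the plate sat about 4 to 6 mm off the stand's centre line, but it rested flat and free of the lifter.

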